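# Make up the weight on the storeroom scale

### The arm

A 6-joint arm with a two-finger parallel gripper is mounted at the origin on the work surface. World frame = base frame: x ahead of the robot, y to its left, z up, the work surface at z = 0. Lengths are in mm, angles in rad, forces in N, time in s.
With the tool pointing down it reaches from about 150 to 775 mm from the base axis. Payload 6.1 kg.
Tool frame: the origin (TCP) lies midway between the tips of the shut fingers; the grasp point (between the pads) lies 19 mm behind it; x points along the fingers, y is the direction in which the jaws open and shut, and the axes are right-handed (so a half turn about x gives the same grasp; the last joint's range is limited). The gripper opens to 85 mm and grips with 20 to 120 N. Pads are 22 mm wide; open, the fingers measure 114 mm over their backs; the gripper's body (76 mm by 85 mm) begins 54 mm behind the grasp point. The pads swing forward as they close: fully open they stand 13 mm farther back than shut.
Start: joints at [1.173, 0.126, -0.04, 1.405, 0, 1.571], TCP at [203.372, 483.992, 231.295] pointing down, gripper open.
Joint ranges: [-2.72, 2.72], [-0.95, 1.95], [-1.27, 1.35], [-1.78, 2.02], [-1.46, 1.47], [-3.14, 3.14]. Speed limits (rad/s): [2.39, 2.39, 3.01, 3.14, 3.14, 3.14].

### API

Orientations are given as a rotation vector (axis times angle).
In Python, from workcell import state, capture, job gives the robot as it stands. The module is installed in compiled form; this text tells all that it offers.
- The arm moves only by the tool carry_out, never from a script. Its argument "deltas" is a list that holds one entry, the list of rows, each a list of 5 numbers: the closure in counts, from 0 (fully open) to 255 (shut), then the shift along the tool's x, y, z in m, then the turn about the tool's x in degrees. A call has 1 to 12 rows; each row shifts and turns the commanded pose from where the row before left it, along the tool's axes as they then stand; what a row does not reach is not made up. A row lasts 1/8 s, in which the tool goes at most 62.5 mm and 10.7 degrees, less where a joint would pass 70% of its speed; a pose out of reach is approached as far as the arm can. A call is refused whole if a number of a shift passes 0.0625 or a number of a turn 10.7, either way. A call with a gripper value outside its range is refused whole. The fingers move at their own pace and stop on an object; "squeeze" is the grip in N (left out, the last holds). Time passes only in rows, so rows that do not move let the fingers close. It gives the time, the measured TCP pose, the force and the opening at its end, in the units of the state.
- state(): the state, without advancing time (a new reading comes with each control period).
- capture(name): name is "scene" or "top" or "wrist"; returns a dict with "pixels" (480x640x3 uint8, blue, green, red), "depth" (480x640 float32, mm along the optical axis (not along the pixel's ray), 0 where there is no reading), "fx", "fy", "cx", "cy" (pixels), "R" (3x3) and "t" (3): a world point X has camera coordinates R X + t; the wrist camera has in their place "mount" (4x4, takes a point from camera to tool coordinates, whose origin is the TCP and whose axes are the tool frame's). Camera axes: x right, y down, z forward; pixel columns grow to the right and rows downward; lengths in mm; the calibration is good to about 2 mm. A picture is of the moment at which its call begins: read the wrist's pose just before it.
- job.close_job(): hands the job in, once; it reports no verdict.
The state is a dict: "t": time; "joint_pos": joint angles; "dq": joint speeds; "joint_efforts": joint torques, N m; "tool_pos": TCP position; "orientation": TCP orientation; "wrist_force": force on the tool from outside, world axes, zero at the start; "moment": the same for the moment, N m; "width": opening from 0.0 (shut) to 1.0 (fully open).
Only numpy, scipy, OpenCV 4.12 (cv2) and the standard library are available. Lean on these libraries where they do the work, as an engineer would, in place of code of your own. Each camera call takes 0.05 s, during which the arm holds its last target.

### The job

Make up the set weight on the sprung scale: stand small tins on its empty pan, set down gently, until the pointer comes to rest level with the gap between the two bars of the sliding bracket on the gauge. Depending on how the bracket is set, one small tin or both are needed; leave a tin that is not needed standing where it is. Leave the big tin and the jar where they are and the bracket as it is set.

Things in the scene. Friction and masses are not known exactly. Their poses are not given: they have to be found in the camera images.
- tin_a: small food tin, upright steel cylinder 56 mm in diameter and 90 mm tall with a paper label, about 270 g (within 5 %); origin at the centre of its underside, z up
- tin_b: the other small food tin, the same as tin_a
- pan (a joint): how far the scale's pan has sunk (m): 0 empty, down to a stop at 0.075, on a damped spring (132 N/m, settles in 1 s). One small tin sinks it 0.020, two 0.040
- pan_mid (a point): centre of the steel pan's floor, also the pointer's height; sinks with the pan (0.125 m above the table when empty) and turns with the scale: z up, x across, y along. The pan is level, 200 mm (x) by 260 mm (y), rim 8 mm high; two tins fit 50 mm either side of this point in x. The black pointer runs round from the pan to the front of the gauge, a white ticked plate on the scale's far (+x) side
- target (a point): on the gauge plate's middle, level with the middle of the brass sliding bracket, whose two level bars (7 mm thick, 60 mm long, inner faces 26 mm apart) lie on the plate's +y half, the pointer's tip coming from the -y half up to them. At the start it is 17 to 45 mm below the pointer; the pointer (height of pan_mid) belongs within 13 mm of its height. The bracket is stiff: leave it
- big_tin: bystander: food tin 76 mm in diameter and 110 mm tall; origin at the centre of its underside
- jar: bystander: squat amber glass jar with a white cap, 66 mm in diameter and 82 mm tall; origin at the centre of its underside
Mind the look-alikes: they are no part of the job. Leave any red look-alike of the tin_a alone.

How it is judged:
By the outcome, as a careful person would: the job done as asked, in the order asked, and still so for the second after the job is handed in, with the robot touching nothing.
It also fails if it takes over 72 s, if anything falls off the work surface, if the arm or the gripper's body presses on something with over 40 N, if the wrist force passes 120 N, or if a joint passes its speed limit or range.

## Working session

There is one attempt and no reset: what is moved stays moved. The work goes in short steps, Python scripts to look and compute and a tool call to move; the robot and the scene stay as the last step left them, time stands still between calls to the robot, and variables do not carry over. Pictures are saved under pics/ and viewed, and the job is handed in when it is done.

Besides the shell and the picture viewer there is one more tool, called after ">>>" by a JSON object that holds its "api" and its "payload". carry_out: Moves the arm, as the interface text tells. Its arguments: {"type":"object","properties":{"deltas":{"type":"array"},"squeeze":{"type":"number"}},"required":["deltas"]}

```bash
mkdir -p pics; cat > h.py <<'E'
import numpy as np, cv2
from workcell import state, capture, job
def world(c,u,v,d=None):
    if d is None: d=c["depth"][int(v),int(u)]
    p=np.array([(u-c["cx"])/c["fx"]*d,(v-c["cy"])/c["fy"]*d,d])
    return np.array(c["R"]).T@(p-np.array(c["t"]).ravel())
def cloud(c):
    d=c["depth"].astype(float); v,u=np.mgrid[:480,:640]
    P=np.stack([(u-c["cx"])/c["fx"]*d,(v-c["cy"])/c["fy"]*d,d],-1)
    W=(P-np.array(c["t"]).ravel())@np.array(c["R"]); W[d==0]=np.nan
    return W
E
python3 - <<'E'
from h import *
import pickle
s=state();print(s)
for n in("scene","top"):
    c=capture(n);cv2.imwrite(f"pics/{n}0.png",c["pixels"]);pickle.dump(c,open(n+"0.pkl","wb"))
E
```

```text
{'t': 0.0, 'joint_pos': array([ 1.17301188e+00,  1.26395659e-01, -4.06222993e-02,  1.40538639e+00,
       -3.82231727e-07,  1.57077720e+00]), 'dq': array([ 0.00031295,  0.00041196, -0.00018222,  0.00187214, -0.00154158,
        0.00047645]), 'joint_efforts': array([ 2.21546552e-04, -4.35910928e+01,  3.52925420e+01,  1.73864298e-02,
        1.15180160e-04, -1.34060016e-05]), 'tool_pos': array([203.21520534, 483.63347641, 230.51370587]), 'orientation': array([ 0.31079995,  1.54849863, -0.31328968]), 'wrist_force': array([-0.80173799,  0.04994502, -0.35523828]), 'moment': array([ 0.01550603, -0.03660574,  0.02366138]), 'width': 0.999584647975485}
```

View pics/scene0.png

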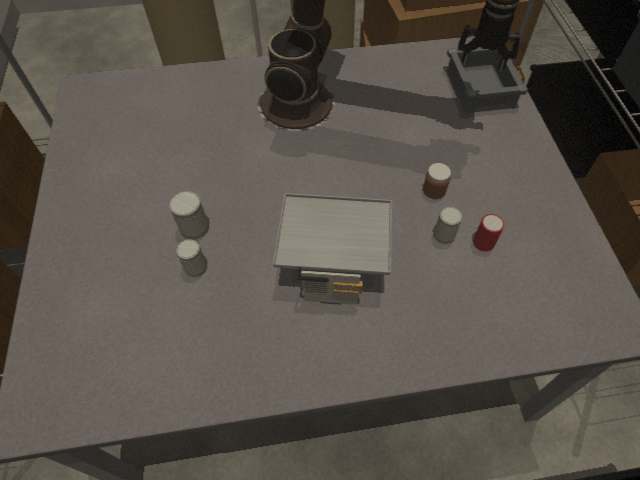

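View pics/top0.png

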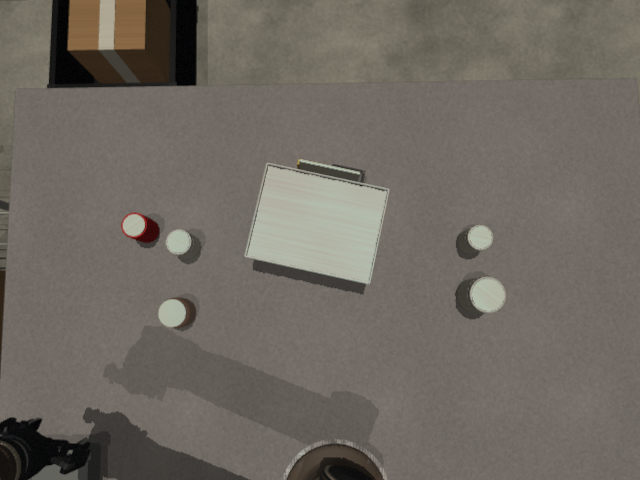

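The candidates for a small tin, by scene pixel, are:
- white tin at (448,225)
- white tin at (191,258)
- red look-alike at (488,232)
- big tin at (187,215)
- jar at (437,180)

I choose the two white small ones. Next I'll measure them and check a crop.

```bash
python3 - <<'E'
from h import *
import pickle
s=pickle.load(open("scene0.pkl","rb"));t=pickle.load(open("top0.pkl","rb"))
W=cloud(t)
np.set_printoptions(precision=1,suppress=True)
for n,(u,v) in dict(tR=(179,242),tL=(480,238),red=(135,226),big=(487,295),jar=(173,313)).items():
    w=W[v-25:v+26,u-25:u+26].reshape(-1,3); z0=np.nanmedian(W[v-3:v+4,u-3:u+4,2])
    m=abs(w[:,2]-z0)<6; q=w[m]
    (cx,cy),r=cv2.minEnclosingCircle(q[:,:2].astype(np.float32))
    print(n,z0,q[:,:2].mean(0),(cx,cy),r,m.sum())
for u,v in[(268,167),(387,190),(369,281),(248,256)]: print(W[v,u])
m=(W[...,2]>105)&(W[...,2]<145); m[:, :240]=0;m[:,395:]=0;m[:150]=0;m[295:]=0
q=W[m][:,:2].astype(np.float32);print(cv2.minAreaRect(q),np.median(W[m][:,2]), np.percentile(W[200:250,280:350,2],[5,50,95]))
sc=s["pixels"][255:315,285:380];cv2.imwrite("pics/g.png",cv2.resize(sc,None,fx=8,fy=8,interpolation=cv2.INTER_CUBIC)[:600])
a=s["pixels"][150:270,420:520];b=s["pixels"][180:300,150:250]
cv2.imwrite("pics/cand.png",cv2.resize(np.hstack([a,b]),None,fx=4,fy=4,interpolation=cv2.INTER_CUBIC))
E
```

```text
tR 90.35634844275928 [558.1 324.2] (558.5481567382812, 325.4547424316406) 28.449941635131836 535
tL 90.8068810722437 [ 556.3 -320.9] (556.4453735351562, -321.4762268066406) 27.962797164916992 530
red 90.1807850248402 [596.1 420.3] (596.9404907226562, 420.9718933105469) 28.434019088745117 532
big 110.62468904153616 [ 433.7 -323.3] (433.48260498046875, -323.77685546875) 38.456844329833984 1054
jar 81.08282719970974 [407.7 338.3] (407.69696044921875, 338.95062255859375) 30.34038543701172 632
[708.6 128.7 124.1]
[ 654.2 -120.4  125.9]
[464.3 -76.1 134.4]
[520.2 170.4 131. ]
((602.6821899414062, 23.826492309570312), (263.5373840332031, 232.74591064453125), 76.57569885253906) 125.08988241472596 [nan nan nan]
```

View pics/g.png

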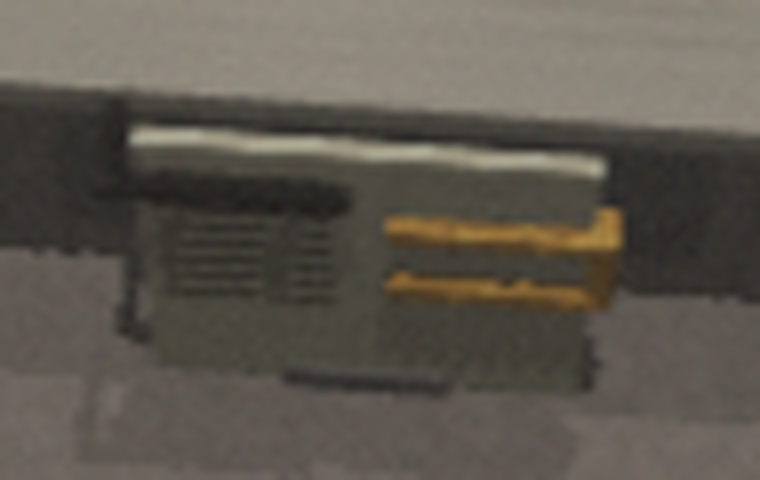

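View pics/cand.png

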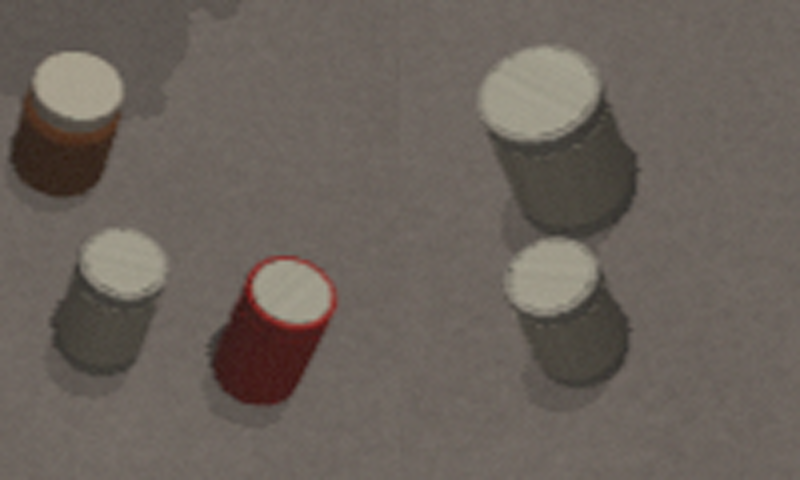

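The crop shows two white small tins (the red look-alike is beside the right one), and the bracket below the pointer. Next I'll measure the pointer and bracket heights.

```bash
python3 - <<'E'
from h import *
import pickle
np.set_printoptions(precision=1,suppress=True)
s=pickle.load(open("scene0.pkl","rb"));W=cloud(s)
p=s["pixels"].astype(int)
R=np.array(s["R"]);C=-R.T@np.array(s["t"]).ravel();print("cam",C)
hsv=cv2.cvtColor(s["pixels"],cv2.COLOR_BGR2HSV)
br=(hsv[...,1]>120)&(hsv[...,2]>90);br[:265]=0;br[310:]=0;br[:,:320]=0;br[:,370:]=0
print("brass",br.sum())
for u in range(334,361,3):
    vs=np.where(br[:,u])[0]; print(u,vs,W[vs,u,2],W[vs,u,0][:3])
print("pointer")
for u in range(303,332,3):
    col=p[272:296,u].sum(-1); v=272+np.arange(24); print(u,col[:16]); print('   z',W[272:288,u,2]); print("   x",W[272:288,u,0])
# pan from scene
q=W[205:262,290:380].reshape(-1,3);print("pan z",np.nanmedian(q[:,2]))
m=(W[...,2]>118)&(W[...,2]<140);m[:190]=0;m[275:]=0;m[:,:270]=0;m[:,400:]=0
print(cv2.minAreaRect(W[m][:,:2].astype(np.float32)))
t=pickle.load(open("top0.pkl","rb"));T=cloud(t)
m=(T[...,2]>120)&(T[...,2]<140);m[:,:240]=0;m[:,395:]=0;m[:150]=0;m[295:]=0
n,l,st,_=cv2.connectedComponentsWithStats(m.astype(np.uint8));k=1+np.argmax(st[1:,4]);print(st[k]);
mm=cv2.morphologyEx((l==k).astype(np.uint8),cv2.MORPH_OPEN,np.ones((15,15)))>0
print(cv2.minAreaRect(T[mm][:,:2].astype(np.float32)), T[mm].mean(0))
E
```

```text
cam [1249.8  -86.  1130. ]
brass 147
334 [282 283 284 289 290] [111.8 112.2 114.1  80.2  80.5] [710.1 712.8 716.3]
337 [282 283 284 290] [111.7 117.6 113.6  80.3] [711.1 716.7 717.1]
340 [282 283 284 290 291] [117.2 110.7 117.2  83.6  81.3] [715.  714.1 720. ]
343 [283 284 285 290 291] [115.1 115.2 111.8  82.6  79.4] [717.5 720.  720.7]
346 [283 284 285 290 291] [116.7 113.6 112.1  83.4  85.3] [719.4 720.2 721.9]
349 [283 284 285 290 291] [111.8 115.3 111.   80.5  79.4] [717.8 722.1 722.4]
352 [283 284 285 286 291 292] [111.2 114.2 113.5 109.7  80.4  85. ] [718.5 722.6 724.7]
355 [283 284 285 291 292] [114.5 115.8 117.6  79.1  84.5] [721.3 724.5 727.8]
358 [284 285 286 292 293] [111.9 114.8 110.4  82.1  80.6] [723.5 727.5 727.7]
pointer
303 [462 273 229 213 173 124 117  99 157 187 193 192 183 178 177 194]
   z [142.9 133.2 134.3 132.2 130.4 128.8 130.6 124.8 104.8 100.9  94.8  93.3
  92.6  81.5  80.5  69.8]
   x [691.4 688.5 691.6 692.9 694.4 696.  699.5 698.8 690.4 690.8 690.1 691.8
 694.  690.6 692.7 689.6]
306 [467 268 212 217 154 127 112 104 130 172 161 152 157 163 160 152]
   z 
[... 2000 characters left out ...]
 123.8 106.4 101.
  95.2  88.1  84.1  82.2]
   x [699.3 702.2 704.5 705.3 703.3 705.4 707.8 710.5 710.8 711.5 704.8 704.4
 703.9 702.7 703.2 704.7]
330 [249 429 426 257 218 220 220 211 223 216 213 212 215 226 214 215]
   z [ 36.  143.8 141.9 142.  135.1 130.8 126.3 119.2 118.7 114.5 103.7 104.4
  96.   92.8  88.9  80. ]
   x [641.1 703.6 705.1 707.6 706.3 706.4 706.4 705.1 707.4 707.6 704.4 707.3
 705.4 706.2 706.7 704.6]
pan z 126.53973861384
((595.9906616210938, 24.293655395507812), (264.1098937988281, 226.77914428710938), 76.98208618164062)
[  245   159   145   125 12612]
((590.9178466796875, 25.83306884765625), (260.71490478515625, 202.71533203125), 78.55551147460938) [586.7  26.6 125.1]
```

```bash
python3 - <<'E'
from h import *
import pickle
np.set_printoptions(precision=1,suppress=True,linewidth=150)
cs=[capture("scene") for _ in range(10)]
c=cs[0]; D=np.stack([k["depth"] for k in cs]).astype(float);D[D==0]=np.nan
a=dict(c);a["depth"]=np.nan_to_num(np.nanmedian(D,0)); a["pixels"]=np.mean([k["pixels"] for k in cs],0)
pickle.dump(a,open("avg.pkl","wb"))
print("depth noise",np.nanmedian(np.nanstd(D,0)), "table z",)
W=cloud(a);print(np.nanmedian(W[320:360,200:450,2]),np.nanmedian(W[210:260,295:375,2]))
# gauge frame: normal n (scale x), along y axis
th=np.deg2rad(-13.0); n=np.array([np.cos(th),np.sin(th)]); e=np.array([-np.sin(th),np.cos(th)])
def G(W): d=W[...,:2]-np.array([590,25]); return np.stack([d@n,d@e,W[...,2]],-1)
g=G(W)
for u in (306,312,318,324,334,337,340,346,352,358):
    print(u); 
    for v in range(272,304):
        print(v,g[v,u],a["pixels"][v,u].astype(int),end=" | ") if True else 0
        if v%2: print()
E
```

```text
depth noise 2.9383928319939008 table z
1.4268595802403374 126.56433741915774
306
272 [116.1 -53.6 140.6] [139 162 165] | 273 [118.8 -53.3 140.9] [79 91 94] | 
274 [118.7 -53.5 136.2] [64 73 76] | 275 [118.4 -53.7 131. ] [64 73 77] | 
276 [118.5 -53.9 126.7] [47 53 56] | 277 [122.8 -53.4 129.9] [38 41 43] | 
278 [125.1 -53.1 129.6] [36 39 42] | 279 [126.3 -53.1 127.1] [30 33 35] | 
280 [118.8 -54.6 108.5] [38 42 45] | 281 [117.8 -55.  101.8] [51 57 60] | 
282 [118.8 -55.   98.9] [48 55 57] | 283 [119.  -55.1  94.5] [47 54 56] | 
284 [118.4 -55.4  88.5] [47 53 56] | 285 [118.  -55.7  82.9] [46 53 56] | 
286 [118.4 -55.8  78.6] [47 53 56] | 287 [118.5 -56.   74. ] [46 53 56] | 
288 [118.7 -56.2  69.4] [50 56 59] | 289 [118.2 -56.5  63.3] [48 54 57] | 
290 [118.7 -56.6  59.2] [49 56 59] | 291 [118.5 -56.8  53.7] [50 56 59] | 
292 [118.5 -57.   48.7] [60 69 72] | 293 [118.7 -57.2  43.9] [61 70 74] | 
294 [119.  -57.4  39.3] [62 72 75] | 295 [118.8 -57.6  33.5] [62 71 74] | 
296 [118.6 -57.9  28. ] [61 71 74] | 297 [118.2 -58.1  21.8] [62 72 75] | 
298 [118.8 -58.2  17.7] [61 70 74] | 299 
[... 10423 characters left out ...]
127.   62.8 115.6] [ 65 127 160] | 
286 [127.3  63.  111.5] [43 74 94] | 287 [126.7  63.2 105.5] [43 59 71] | 
288 [126.7  63.4 100.8] [46 62 73] | 289 [126.6  63.7  95.8] [43 60 72] | 
290 [126.6  63.9  90.8] [37 56 70] | 291 [126.3  64.1  85.5] [41 68 89] | 
292 [127.7  64.3  83.2] [ 45  83 111] | 293 [127.6  64.5  78. ] [40 70 92] | 
294 [91.7 66.3  2.8] [65 74 81] | 295 [93.9 66.5  1.8] [67 74 79] | 
296 [96.6 66.6  1.7] [71 78 83] | 297 [99.5 66.7  2.2] [53 59 62] | 
298 [101.7  66.8   1.1] [50 55 58] | 299 [105.1  66.9   2.6] [47 52 56] | 
300 [107.5  67.1   1.9] [48 52 56] | 301 [109.9  67.2   1.3] [45 49 54] | 
302 [113.4  67.3   3. ] [46 50 54] | 303 [115.8  67.4   2.4] [47 50 54] |
```

The averaged depth gives the upper bar's top at 114.4 and the lower bar's top at 81.8. That puts the gap middle at about 94.5, with the pan floor reading 126.5, so the offset is about 32 mm. Two tins (40) should centre better than one (20). I'll check again with one tin on. Now the tool axes.

```bash
cat >> h.py <<'E'
from scipy.spatial.transform import Rotation as Ro
def plan(x,y,z,yaw):
    """shift in tool axes and turn to bring TCP to xyz(mm), jaw dir angle yaw deg (mod 180)"""
    s=state();R=Ro.from_rotvec(s["orientation"]).as_matrix()
    d=R.T@(np.array([x,y,z])-s["tool_pos"])
    jy=np.degrees(np.arctan2(R[1,1],R[0,1]))
    dy=(yaw-jy+90)%180-90
    print("t",round(s["t"],2),"pos",s["tool_pos"].round(1),"jaw",round(jy,1),"shift tool mm",d.round(1),"world yaw change",round(dy,1),"-> turn about tool x",round(-dy*np.sign(-R[2,0]),1),"F",s["wrist_force"].round(1),"w",round(s["width"],3), "q6",round(s["joint_pos"][5],2))
    return R
E
python3 - <<'E'
from h import *
np.set_printoptions(precision=3,suppress=True)
print(plan(558,325,150,-22)); plan(558,325,44,-22)
E
```

```text
t 0.6 pos [203.4 484.  231.3] jaw 67.2 shift tool mm [ 81.3  -9.2 388.5] world yaw change -89.2 -> turn about tool x 89.2 F [0.2 0.2 0.1] w 1.004 q6 1.57
[[-0.     0.387  0.922]
 [-0.     0.922 -0.387]
 [-1.    -0.    -0.   ]]
t 0.6 pos [203.4 484.  231.3] jaw 67.2 shift tool mm [187.3  -9.2 388.5] world yaw change -89.2 -> turn about tool x 89.2 F [0.2 0.2 0.1] w 1.004 q6 1.57
```

>>> {"api": "carry_out", "payload": {"deltas": [[[0, 0, -0.001, 0.03, 0], [0, 0, -0.001, 0.045, 0], [0, 0, -0.001, 0.05, 0], [0, 0, -0.001, 0.05, 0], [0, 0, -0.001, 0.05, 0], [0, 0, -0.001, 0.05, 0], [0, 0, -0.001, 0.05, 0], [0, 0, -0.001, 0.04, 0], [0, 0, -0.001, 0.023, 0], [0, 0, 0, 0, 9.5], [0, 0, 0, 0, 9.5], [0, 0, 0, 0, 9.5]]]}}

```text
t: 2.1
tool_pos: [557.2, 325.7, 231.4]
orientation: [0.703, 1.455, -0.703]
wrist_force: [0.3, -0.4, -0.8]
width: 0.998
```

>>> {"api": "carry_out", "payload": {"deltas": [[[0, 0, 0, 0, 9.5], [0, 0, 0, 0, 9.5], [0, 0, 0, 0, 9.5], [0, 0.02, 0, 0, 0], [0, 0.02, 0, 0, 0], [0, 0, 0, 0, 0]]]}}

```text
t: 2.85
tool_pos: [556.3, 325.4, 189.8]
orientation: [1.074, 1.29, -1.079]
wrist_force: [0.2, 0.1, 0.1]
width: 1.0
```

```bash
python3 - <<'E'
from h import *
plan(558,325,44,10)
s=state();c=capture("wrist");cv2.imwrite("pics/w1.png",c["pixels"])
R=Ro.from_rotvec(s["orientation"]).as_matrix();M=np.array(c["mount"])
d=c["depth"].astype(float);v,u=np.mgrid[:480,:640]
P=np.stack([(u-c["cx"])/c["fx"]*d,(v-c["cy"])/c["fy"]*d,d,np.ones_like(d)],-1)@M.T
W=P[...,:3]@R.T+s["tool_pos"]
m=(abs(W[...,2]-90)<8)&(np.hypot(W[...,0]-558,W[...,1]-325)<45)&(d>0)
q=W[m];print(m.sum(),q.mean(0),cv2.minEnclosingCircle(q[:,:2].astype(np.float32)))
E
```

```text
t 2.85 pos [556.3 325.4 189.8] jaw 10.3 shift tool mm [145.8   2.    0.5] world yaw change -0.3 -> turn about tool x 0.3 F [0.2 0.1 0.1] w 1.0 q6 1.92
5093 [557.84093935 327.19214476  88.31252954] ((558.1041259765625, 326.0482177734375), 27.898914337158203)
```

View pics/w1.png

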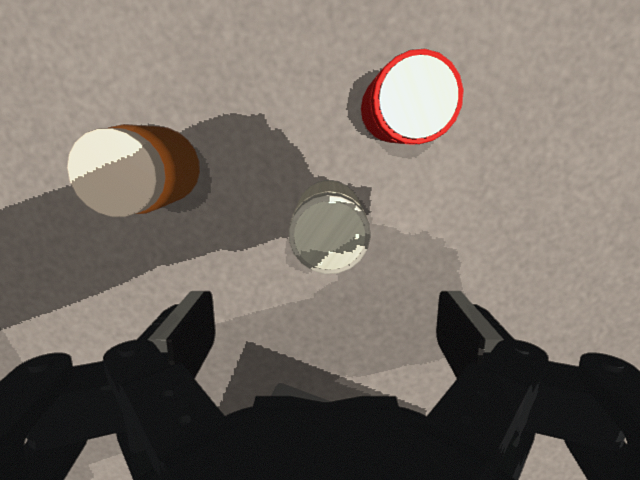

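The wrist view shows a white tin at (330,232) between the jaws. The red one at (420,95) and the jar at (115,170) are clear of the fingers. Next I descend and grip.

>>> {"api": "carry_out", "payload": {"deltas": [[[0, 0.02, 0.001, 0, 0], [0, 0.025, 0.001, 0, 0], [0, 0.03, 0, 0, 0], [0, 0.03, 0, 0, 0], [0, 0.025, 0, 0, 0], [0, 0.015, 0, 0, 0], [0, 0, 0, 0, 0], [255, 0, 0, 0, 0], [255, 0, 0, 0, 0], [255, 0, 0, 0, 0], [255, 0, 0, 0, 0], [255, 0, 0, 0, 0]]], "squeeze": 35}}

```text
t: 4.4
tool_pos: [560.1, 326.2, 47.8]
orientation: [1.079, 1.288, -1.075]
wrist_force: [-1.9, -0.4, 5.8]
width: 0.646
```

>>> {"api": "carry_out", "payload": {"deltas": [[[255, 0, 0, 0, 0], [255, 0, 0, 0, 0], [255, 0, 0, 0, 0], [255, -0.01, 0, 0, 0], [255, -0.02, 0, 0, 0], [255, -0.02, 0, 0, 0], [255, 0, 0, 0, 0]]]}}

```text
t: 5.28
tool_pos: [560.5, 326.2, 98.1]
orientation: [1.079, 1.287, -1.074]
wrist_force: [0.1, 0.1, -2.2]
width: 0.646
```

```bash
python3 - <<'E'
from h import *
plan(639,14,220,77)
c=capture("wrist");cv2.imwrite("pics/w2.png",c["pixels"])
E
```

```text
t 5.28 pos [560.5 326.2  98.1] jaw 10.2 shift tool mm [-122.2   22.2  321.1] world yaw change 66.8 -> turn about tool x -66.8 F [ 0.1  0.1 -2.2] w 0.646 q6 1.92
```

View pics/w2.png

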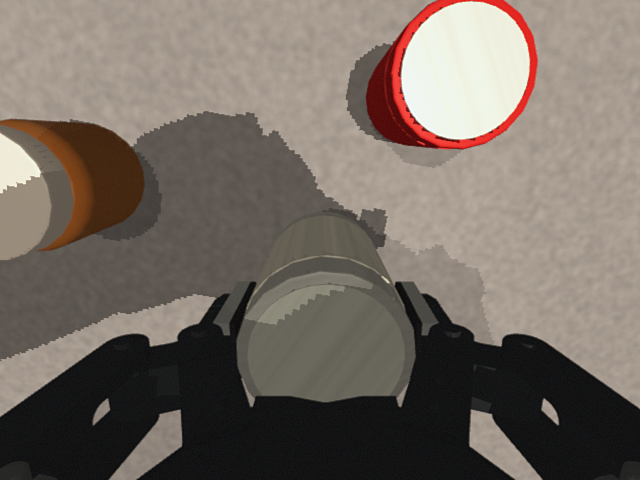

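>>> {"api": "carry_out", "payload": {"deltas": [[[255, -0.025, 0, 0, 0], [255, -0.035, 0, 0, 0], [255, -0.035, 0.002, 0.02, 0], [255, -0.02, 0.002, 0.035, 0], [255, -0.007, 0.002, 0.04, 0], [255, 0, 0.003, 0.045, 0], [255, 0, 0.003, 0.045, 0], [255, 0, 0.003, 0.045, 0], [255, 0, 0.003, 0.04, 0], [255, 0, 0.002, 0.03, 0], [255, 0, 0.002, 0.02, 0], [255, 0, 0, 0, 0]]]}}

```text
t: 6.82
tool_pos: [637.9, 13.6, 217.2]
orientation: [1.078, 1.289, -1.079]
wrist_force: [0.1, -0.6, -3.2]
width: 0.646
```

>>> {"api": "carry_out", "payload": {"deltas": [[[255, 0, 0, 0, -9.5], [255, 0, 0, 0, -9.5], [255, 0, 0, 0, -9.5], [255, 0, 0, 0, -9.5], [255, 0, 0, 0, -9.5], [255, 0, 0, 0, -9.5], [255, 0, 0, 0, -9.5], [255, 0, 0, 0, 0]]]}}

```text
t: 7.82
tool_pos: [637.7, 15.9, 218.0]
orientation: [0.183, 1.564, -0.182]
wrist_force: [0.8, -0.3, -2.5]
width: 0.644
```

```bash
python3 - <<'E'
from h import *
plan(639,14,180,77)
c=capture("wrist");cv2.imwrite("pics/w3.png",c["pixels"])
E
```

```text
t 7.83 pos [637.7  15.9 218. ] jaw 76.7 shift tool mm [38.  -1.5  1.7] world yaw change 0.3 -> turn about tool x -0.3 F [ 0.8 -0.3 -2.5] w 0.644 q6 0.26
```

View pics/w3.png

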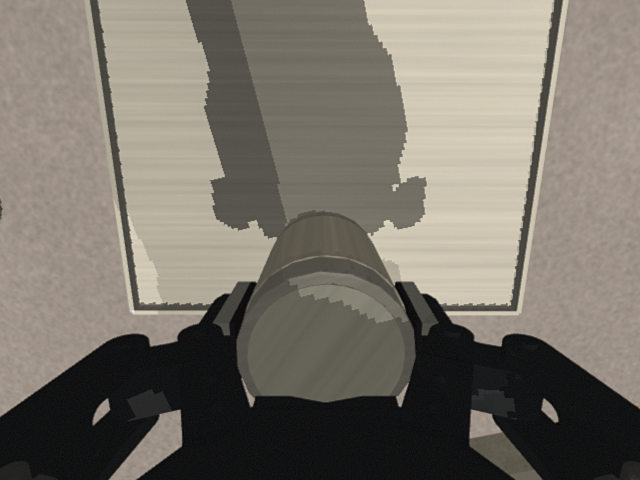

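>>> {"api": "carry_out", "payload": {"deltas": [[[255, 0.01, -0.001, 0.001, 0], [255, 0.012, 0, 0, 0], [255, 0.01, 0, 0, 0], [255, 0.005, 0, 0, 0], [255, 0.004, 0, 0, 0], [255, 0.004, 0, 0, 0], [255, 0.004, 0, 0, 0], [255, 0.004, 0, 0, 0], [255, 0.003, 0, 0, 0], [255, 0.002, 0, 0, 0], [255, 0, 0, 0, 0], [255, 0, 0, 0, 0]]]}}

```text
t: 9.38
tool_pos: [638.8, 13.5, 160.5]
orientation: [0.182, 1.563, -0.182]
wrist_force: [0.5, -0.0, -0.5]
width: 0.646
```

```bash
python3 - <<'E'
from h import *
plan(639,14,153,77)
c=capture("scene");cv2.imwrite("pics/s3.png",cv2.resize(c["pixels"][150:310,230:440],None,fx=3.5,fy=3.5,interpolation=cv2.INTER_CUBIC))
W=cloud(c);print("pan near part z",np.nanmedian(W[210:225,295:320,2]),np.nanmedian(W[245:262,295:310,2]))
E
```

```text
t 9.38 pos [638.8  13.5 160.5] jaw 76.7 shift tool mm [7.5 0.5 0.1] world yaw change 0.3 -> turn about tool x -0.3 F [ 0.5 -0.  -0.5] w 0.646 q6 0.25
pan near part z 261.50885751205476 114.0520101166648
```

View pics/s3.png

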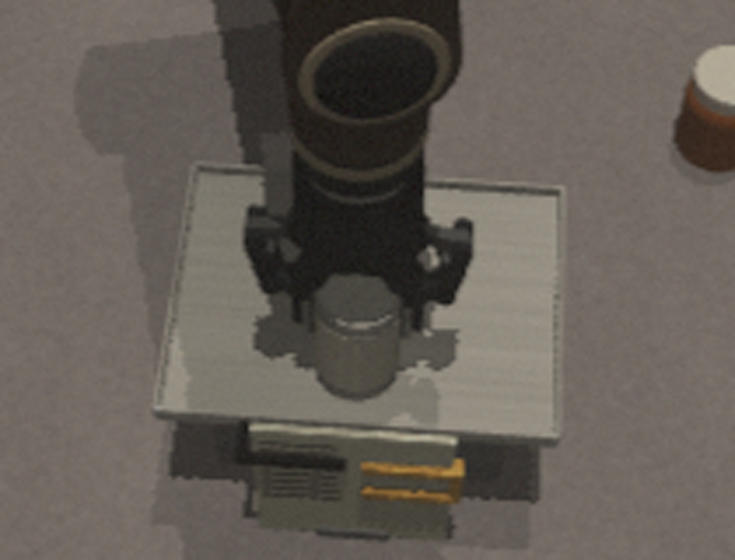

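The pan has sunk about 12 mm, so the load is partly taken. I go 8 mm lower and release.

>>> {"api": "carry_out", "payload": {"deltas": [[[255, 0.003, 0, 0, 0], [255, 0.003, 0, 0, 0], [255, 0.002, 0, 0, 0], [255, 0, 0, 0, 0], [255, 0, 0, 0, 0], [60, 0, 0, 0, 0], [0, 0, 0, 0, 0], [0, 0, 0, 0, 0], [0, 0, 0, 0, 0], [0, 0, 0, 0, 0]]]}}

```text
t: 10.68
tool_pos: [638.6, 13.5, 152.3]
orientation: [0.182, 1.563, -0.182]
wrist_force: [0.5, -0.3, 0.1]
width: 1.002
```

>>> {"api": "carry_out", "payload": {"deltas": [[[0, -0.015, 0, 0, 0], [0, -0.03, 0, 0, 0], [0, -0.04, 0, 0, 0], [0, -0.025, 0, 0, 0], [0, 0, 0, -0.04, 0], [0, 0, 0, -0.05, 0], [0, 0, 0, -0.03, 0], [0, 0, 0, 0, 0]]]}}

```text
t: 11.68
tool_pos: [520.5, 41.5, 264.5]
orientation: [0.182, 1.561, -0.181]
wrist_force: [0.5, -0.3, -0.0]
width: 1.0
```

```bash
cat > g.py <<'E'
from h import *
import sys
n=10
cs=[capture("scene") for _ in range(n)]
D=np.stack([k["depth"] for k in cs]).astype(float);D[D==0]=np.nan
a=dict(cs[0]);a["depth"]=np.nan_to_num(np.nanmedian(D,0));px=np.mean([k["pixels"] for k in cs],0)
W=cloud(a);th=np.deg2rad(-13)
d=W[...,:2]-np.array([590,25]);N=d@[np.cos(th),np.sin(th)];E=d@[-np.sin(th),np.cos(th)]
f=(N>123.5)&(N<129.5)&(W[...,2]>30)
p=f&(E>-55)&(E<-8)&(px.sum(-1)<140); q=f&(E>8)&(E<50)
print("pointer z pct",np.percentile(W[p][:,2],[5,50,95]),p.sum())
z=W[q][:,2];up=z>97;print("upper",np.percentile(z[up],[5,50,95]),"lower",np.percentile(z[~up],[5,50,95]))
m=(abs(N)<95)&(abs(E)<125)&(W[...,2]<150)&(W[...,2]>60);h,b=np.histogram(W[m][:,2],bins=np.arange(70,150,1));print("pan z",b[h.argmax()]+.5)
cv2.imwrite(sys.argv[1],cv2.resize(px[150:310,230:440].clip(0,255).astype(np.uint8),None,fx=3.5,fy=3.5,interpolation=cv2.INTER_CUBIC))
E
python3 g.py pics/s4.png; python3 - <<'E'
from h import *
plan(556,-321,220,77)
t=capture("top");W=cloud(t);m=(abs(W[...,2]-197)<12)&(np.hypot(W[...,0]-639,W[...,1]-14)<45);print("tin1",W[m].mean(0) if m.any() else None)
E
```

```text
pointer z pct [104.04652719 109.35335562 111.17514319] 58
upper [107.87941246 113.7658366  115.35351764] lower [75.18138281 80.30000413 82.86495864]
pan z 106.5
t 12.18 pos [522.2  41.  261.9] jaw 76.7 shift tool mm [  41.9 -344.5  116.2] world yaw change 0.3 -> turn about tool x -0.3 F [ 0.2 -0.2 -0.8] w 1.003 q6 0.31
tin1 None
```

View pics/s4.png

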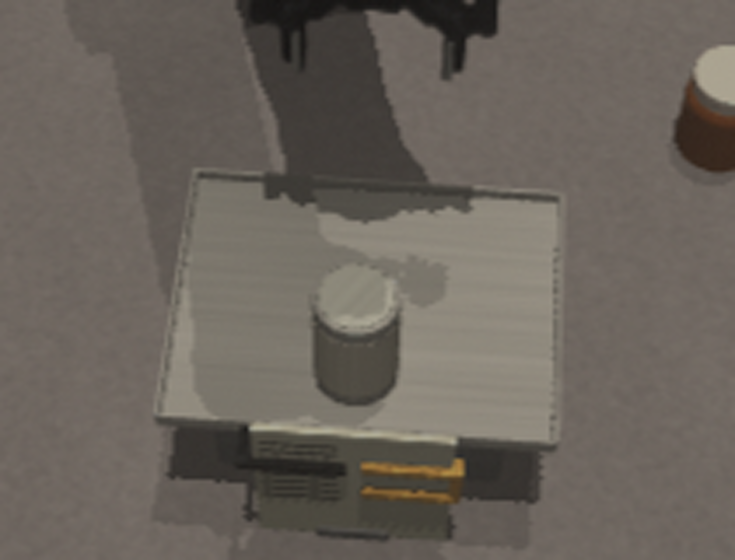

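With one tin on, the pan floor reads 106.5 (sunk 20). The pointer overlaps the upper bar, 12 mm above the gap's middle, so the second tin is needed.

>>> {"api": "carry_out", "payload": {"deltas": [[[0, 0, -0.02, 0.005, 0], [0, 0, -0.035, 0.012, 0], [0, 0, -0.045, 0.015, 0], [0, 0, -0.045, 0.016, 0], [0, 0, -0.045, 0.016, 0], [0, 0, -0.045, 0.016, 0], [0, 0, -0.045, 0.015, 0], [0, 0, -0.038, 0.012, 0], [0, 0.02, -0.018, 0.007, 0], [0, 0.03, -0.008, 0.002, 0], [0, 0.02, 0, 0, 0], [0, 0, 0, 0, 0]]]}}

```text
t: 13.72
tool_pos: [554.6, -319.2, 189.3]
orientation: [0.184, 1.568, -0.18]
wrist_force: [0.0, 0.7, 0.4]
width: 0.996
```

```bash
python3 - <<'E'
from h import *
s=state();c=capture("wrist");cv2.imwrite("pics/w5.png",c["pixels"])
R=Ro.from_rotvec(s["orientation"]).as_matrix();M=np.array(c["mount"])
d=c["depth"].astype(float);v,u=np.mgrid[:480,:640]
P=np.stack([(u-c["cx"])/c["fx"]*d,(v-c["cy"])/c["fy"]*d,d,np.ones_like(d)],-1)@M.T
W=P[...,:3]@R.T+s["tool_pos"]
m=(abs(W[...,2]-90)<8)&(np.hypot(W[...,0]-556,W[...,1]+321)<45)&(d>0)
q=W[m];(x,y),r=cv2.minEnclosingCircle(q[:,:2].astype(np.float32));print(m.sum(),q.mean(0),x,y,r)
plan(x,y,46,77)
E
```

```text
5071 [ 554.6379648  -321.21270269   88.3226173 ] 555.7966918945312 -321.5063171386719 27.90868377685547
t 13.78 pos [ 555.2 -319.5  191.1] jaw 76.7 shift tool mm [145.   -1.9   1.4] world yaw change 0.3 -> turn about tool x -0.3 F [-0.5 -0.4  0.2] w 1.003 q6 -0.29
```

View pics/w5.png

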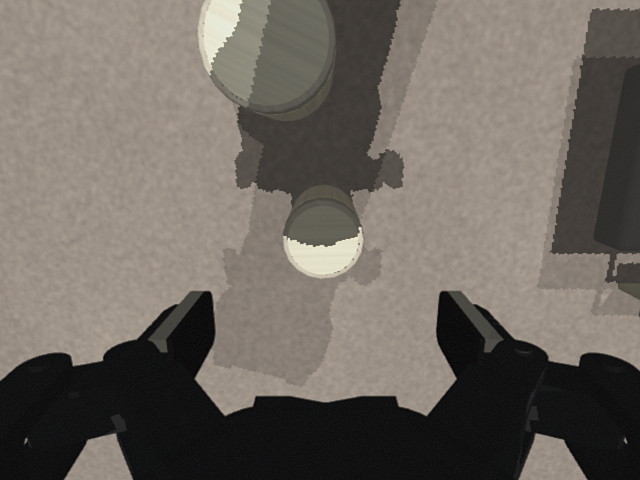

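The white small tin sits at (323,237) between the jaws, and the big tin at (265,50) is clear.

>>> {"api": "carry_out", "payload": {"deltas": [[[0, 0.02, -0.001, 0.001, 0], [0, 0.025, -0.001, 0, 0], [0, 0.03, 0, 0, 0], [0, 0.03, 0, 0, 0], [0, 0.025, 0, 0, 0], [0, 0.015, 0, 0, 0], [0, 0, 0, 0, 0], [255, 0, 0, 0, 0], [255, 0, 0, 0, 0], [255, 0, 0, 0, 0], [255, 0, 0, 0, 0], [255, 0, 0, 0, 0]]], "squeeze": 35}}

```text
t: 15.28
tool_pos: [557.1, -322.8, 49.0]
orientation: [0.181, 1.56, -0.182]
wrist_force: [0.2, 1.2, 6.8]
width: 0.649
```

>>> {"api": "carry_out", "payload": {"deltas": [[[255, 0, 0, 0, 0], [255, 0, 0, 0, 0], [255, 0, 0, 0, 0], [255, -0.01, 0, 0, 0], [255, -0.02, 0, 0, 0], [255, -0.03, 0, 0, 0], [255, -0.04, 0, 0, 0], [255, -0.04, 0, 0, 0], [255, -0.03, 0, 0, 0], [255, 0, 0, 0, 0]]]}}

```text
t: 16.52
tool_pos: [557.1, -323.2, 220.0]
orientation: [0.181, 1.559, -0.184]
wrist_force: [0.6, 0.2, -2.9]
width: 0.648
```

```bash
python3 - <<'E'
from h import *
plan(541,37,200,77)
t=capture("top");W=cloud(t)
m=(W[...,2]>185)&(W[...,2]<205)&(np.hypot(W[...,0]-639,W[...,1]-14)<50);q=W[m]
print(m.sum());
if m.any(): print(q.mean(0),cv2.minEnclosingCircle(q[:,:2].astype(np.float32)))
c=capture("wrist");cv2.imwrite("pics/w6.png",c["pixels"])
E
```

```text
t 16.52 pos [ 557.1 -323.2  220. ] jaw 76.7 shift tool mm [ 19.  346.9 -98.6] world yaw change 0.3 -> turn about tool x -0.3 F [ 0.6  0.2 -2.9] w 0.648 q6 -0.29
641
[637.19544884  11.7446166  195.49675059] ((638.3728637695312, 12.20107650756836), 28.32213020324707)
```

View pics/w6.png

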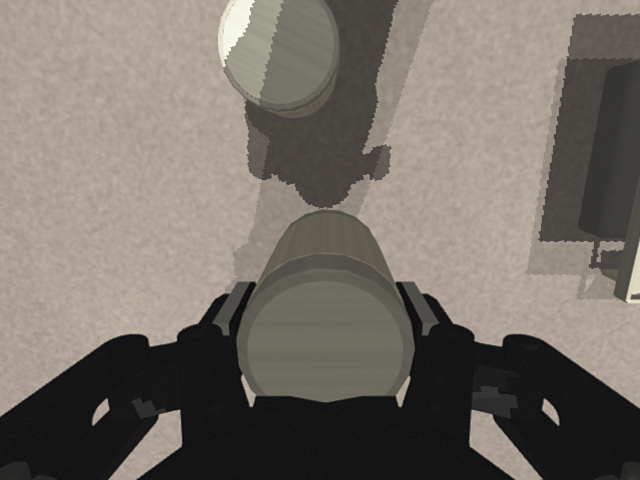

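>>> {"api": "carry_out", "payload": {"deltas": [[[255, 0, 0.015, -0.015, 0], [255, 0, 0.025, -0.025, 0], [255, 0, 0.04, -0.03, 0], [255, 0, 0.045, -0.02, 0], [255, 0, 0.045, -0.009, 0], [255, 0, 0.045, 0, 0], [255, 0, 0.045, 0, 0], [255, 0, 0.04, 0, 0], [255, 0, 0.028, 0, 0], [255, 0, 0.014, 0, 0], [255, 0, 0.005, 0, 0], [255, 0, 0, 0, 0]]]}}

```text
t: 18.12
tool_pos: [539.4, 37.4, 216.8]
orientation: [0.182, 1.564, -0.183]
wrist_force: [0.2, 0.4, -3.0]
width: 0.648
```

```bash
python3 - <<'E'
from h import *
plan(541,37,160,77)
c=capture("wrist");cv2.imwrite("pics/w7.png",c["pixels"])
E
```

```text
t 18.12 pos [539.4  37.4 216.8] jaw 76.7 shift tool mm [56.8  0.   1.7] world yaw change 0.3 -> turn about tool x -0.3 F [ 0.2  0.4 -3. ] w 0.648 q6 0.3
```

View pics/w7.png

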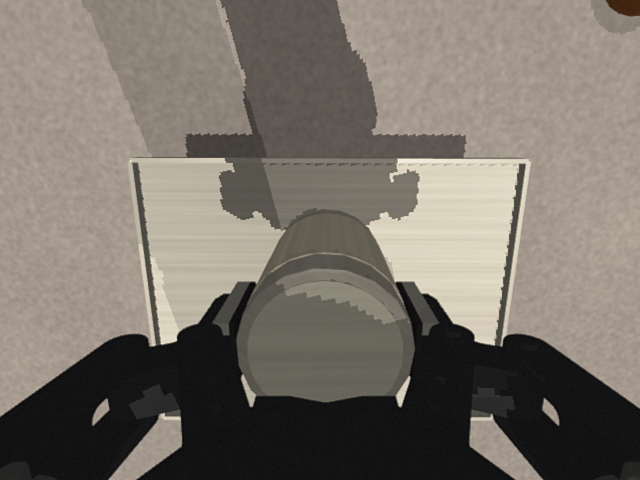

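```bash
python3 - <<'E'
from h import *
c=capture("wrist");print(np.array(c["mount"]).round(2))
E
```

```text
[[  -0.     -0.26    0.97 -140.61]
 [   1.     -0.      0.     -0.66]
 [   0.      0.97    0.26  -65.58]
 [   0.      0.      0.      1.  ]]
```

The camera sits on the robot's side, away from the first tin. Lowering now.

>>> {"api": "carry_out", "payload": {"deltas": [[[255, 0.015, 0, 0.001, 0], [255, 0.02, 0, 0.001, 0], [255, 0.015, 0, 0, 0], [255, 0.007, 0, 0, 0], [255, 0.004, 0, 0, 0], [255, 0.004, 0, 0, 0], [255, 0.004, 0, 0, 0], [255, 0.004, 0, 0, 0], [255, 0.003, 0, 0, 0], [255, 0.002, 0, 0, 0], [255, 0, 0, 0, 0], [255, 0, 0, 0, 0]]]}}

```text
t: 19.73
tool_pos: [541.7, 37.5, 139.5]
orientation: [0.182, 1.563, -0.182]
wrist_force: [1.1, 0.4, -0.0]
width: 0.649
```

```bash
python3 - <<'E'
from h import *
plan(541,37,134,77)
c=capture("scene");W=cloud(c)
th=np.deg2rad(-13);d=W[...,:2]-np.array([590,25]);N=d@[np.cos(th),np.sin(th)];E=d@[-np.sin(th),np.cos(th)]
m=(abs(N)<95)&(abs(E)<125)&(W[...,2]<150)&(W[...,2]>60);h,b=np.histogram(W[m][:,2],bins=np.arange(70,150,1));print("pan z",b[h.argmax()]+.5)
E
```

```text
t 19.73 pos [541.7  37.5 139.5] jaw 76.7 shift tool mm [ 5.5 -0.6 -0.6] world yaw change 0.3 -> turn about tool x -0.3 F [ 1.1  0.4 -0. ] w 0.649 q6 0.3
pan z 91.5
```

Sunk 15 of the 20 mm, so I lower 5 more and release.

>>> {"api": "carry_out", "payload": {"deltas": [[[255, 0.003, 0, 0, 0], [255, 0.002, 0, 0, 0], [255, 0, 0, 0, 0], [255, 0, 0, 0, 0], [60, 0, 0, 0, 0], [0, 0, 0, 0, 0], [0, 0, 0, 0, 0], [0, 0, 0, 0, 0], [0, 0, 0, 0, 0]]]}}

```text
t: 20.9
tool_pos: [541.5, 37.5, 134.3]
orientation: [0.182, 1.563, -0.182]
wrist_force: [-0.5, 0.0, -0.6]
width: 0.999
```

>>> {"api": "carry_out", "payload": {"deltas": [[[0, -0.015, 0, 0, 0], [0, -0.03, 0, 0, 0], [0, -0.04, 0, 0, 0], [0, -0.04, 0, 0, 0], [0, -0.02, 0, -0.03, 0], [0, 0, 0, -0.05, 0], [0, 0, 0, -0.05, 0], [0, 0, 0, -0.03, 0], [0, 0, 0, 0, 0], [0, 0, 0, 0, 0], [0, 0, 0, 0, 0], [0, 0, 0, 0, 0]]]}}

```text
t: 22.4
tool_pos: [386.5, 74.1, 279.0]
orientation: [0.182, 1.564, -0.183]
wrist_force: [0.7, -0.2, 0.1]
width: 0.998
```

```bash
python3 g.py pics/s8.png; python3 - <<'E'
from h import *
plan(400,60,250,77)
t=capture("scene");cv2.imwrite("pics/s9.png",t["pixels"])
E
```

```text
pointer z pct [85.70836008 90.04016892 91.55938757] 53
upper [108.94793014 113.42730765 115.47454341] lower [75.97574514 80.9108636  82.5478195 ]
pan z 87.5
t 22.9 pos [385.9  74.3 279.3] jaw 76.7 shift tool mm [ 29.3 -10.6  17. ] world yaw change 0.3 -> turn about tool x -0.3 F [ 0.2  0.6 -0.2] w 1.002 q6 0.42
```

View pics/s8.png

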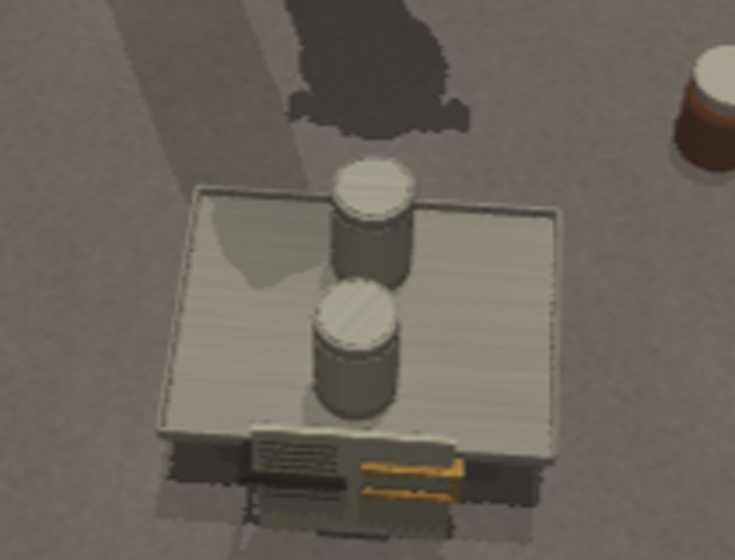

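View pics/s9.png

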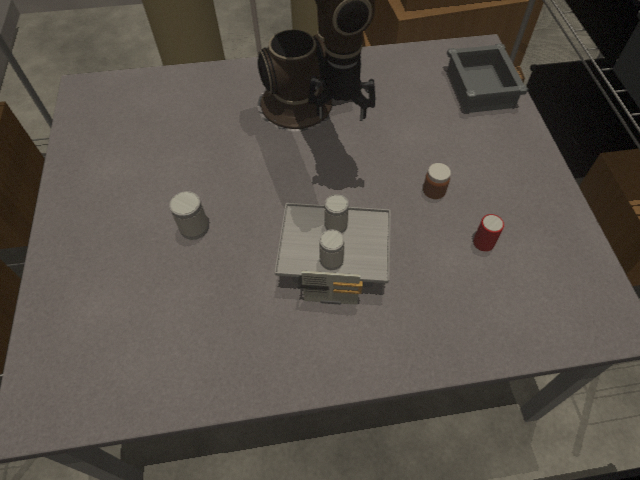

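Both tins stand on the pan, and the pointer lies between the bars. The pan floor reads 87.5 and the gap's middle 94.4, so the pointer is 7 mm off centre, within 13. Handing in.

```bash
python3 -c "
from workcell import job
print(job.close_job())"
```

```text
the job is handed in; nothing more can be done
None
```

I stood both small tins upright on the pan, lowering each until the spring took nearly all its weight before letting go. I then moved the arm clear and handed the job in at about 23 s.

- **Last check:** the pan floor reads 87.5 mm, about 39 mm lower than at the start. The gap's middle reads about 94.4 mm, so the pointer rests about 7 mm below it, inside the gap and within the 13 mm allowed. I did not take a second reading over time, but the pan had over 1 s to settle before this one.
- **Choice of one or two tins:** this was a close call. With one tin the pointer was about 12 mm above the gap's middle, just within 13 mm, but it visibly overlapped the upper bar. With both, it lies between the bars.
- **Left alone:** in the last picture the big tin, the jar and the red look-alike stand where they were at the start, and the bracket reads the same height within about 1 mm.
- **Disagreements:** the depth reads about 1.5 mm high, but this affects pointer and bracket alike. Each grip ended about 3–5 mm higher than planned, with no effect on the result.

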